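# Discharge the grinding-ball hopper and bolt its trap

### The arm

A 6-joint arm with a two-finger parallel gripper is mounted at the origin on a cart in front of the work surface, level with it; the furniture and walls round the work are solid. World frame = base frame: x ahead of the robot, y to its left, z up, the work surface at z = 0. Lengths are in m, angles in rad, forces in N, time in s.
With the tool pointing down it reaches from about 0.275 to 0.85 m from the base axis. Payload 5.2 kg.
Tool frame: the origin (TCP) lies between the finger pads; the fingertips stand 11 mm ahead of it and the grasp point (between the pads) lies 8 mm behind it; z points along the fingers, x is the direction in which the jaws open and shut, and the axes are right-handed (so a half turn about z gives the same grasp; the last joint's range is limited). The gripper opens to 85 mm and grips with 20 to 120 N. Pads are 22 mm wide; open, the fingers measure 114 mm over their backs; the gripper's body (76 mm by 85 mm) begins 54 mm behind the grasp point. The pads swing forward as they close: fully open they stand 13 mm farther back than shut.
Start: joints at [-1.388, 0.259, 1.535, -0, 1.348, -0.203], TCP at [0.207, -0.51, 0.203] pointing down, gripper open.
Joint ranges: [-3.14, 3.14], [-0.91, 2.08], [0.19, 2.58], [-1.22, 4.36], [0.22, 2.71], [-3.12, 3.12]. Speed limits (rad/s): [2.57, 2.57, 3.14, 3.14, 3.14, 3.14].

### API

Orientations are given as [roll, pitch, yaw] about the fixed x, y, z axes, in that order (R = Rz(yaw) Ry(pitch) Rx(roll)).
In Python, from rig import monitor, imaging, robot gives the robot as it stands.
- The arm moves only by the tool servo_tool, never from a script. Its arguments are lists of equal length, an entry for each row: "offset": the shift along the world's x, y, z in cm, a list of three; "delta_rot": the turn, a rotation vector about the world's x, y, z in rad, a list of three; "grip": the closure, from 0 (fully open) to 1 (shut). In form: {"offset": [[x, y, z], ...], "delta_rot": [[wx, wy, wz], ...], "grip": [grip, ...]}. A call has 1 to 8 rows; each row is the pose to reach, as a shift and turn from the pose commanded when the call began; what a row does not reach only later rows make up. A row lasts 1/8 s, in which the tool goes at most 62.5 mm and 10.7 degrees, less where a joint would pass 70% of its speed; a pose out of reach is approached as far as the arm can. A call with a gripper value outside its range is refused whole. The fingers move at their own pace and stop on an object; "newtons" is the grip in N (left out, the last holds). Time passes only in rows, so rows that repeat a pose let the fingers close. It gives the time, the measured TCP pose, the force and the opening at its end, in the units of the state.
- monitor.state(): the state, without advancing time (a new reading comes with each control period).
- imaging.camera(name): name is "scene" or "side" or "wrist"; returns (picture, depth): 420x560x3 uint8, red, green, blue; 420x560 float32, m along the optical axis (not along the pixel's ray), 0 where there is no reading.
- imaging.camera_info(name): a dict with "mtx" (3x3 intrinsics, pixels), "extrinsics" (4x4, takes a point from world to camera coordinates). Camera axes: x right, y down, z forward; pixel columns grow to the right and rows downward; lengths in m; the calibration is good to about 2 mm. A picture is of the moment at which its call begins: read the wrist's pose just before it. camera_info takes no time and is no camera call; for the wrist camera it gives the pose at the moment of the call.
- robot.close_job(): hands the job in, once; it reports no verdict.
The state is a dict: "time_s": time; "joints": joint angles; "dq": joint speeds; "tau": joint torques, N m; "position": TCP position; "ee_rot": TCP orientation; "ft_force": force on the tool from outside, world axes, zero at the start; "torque": the same for the moment, N m; "grip_width": opening from 0.0 (shut) to 1.0 (fully open).
Only numpy, scipy, OpenCV 4.12 (cv2) and the standard library are available. Lean on these libraries where they do the work, as an engineer would, in place of code of your own. Each camera call takes 0.05 s, during which the arm holds its last target.

### The job

Empty the three porcelain grinding balls out of the small drop-bottom hopper into the tub under it: swing the lever on its side all the way over so that the trap door hangs fully open and every ball drops into the tub. Then swing the lever back until the trap is fully shut, and push the bolt all the way out across the front of the lever so that the trap is locked. Leave the tub where it stands and the jar, tape and cup undisturbed.

Things in the scene. Friction and masses are not known exactly. Their poses are not given: they have to be found in the camera images.
- hopper: Open-topped square grey steel hopper (100 x 100 mm outside, walls from z 191 to 275 mm) on four steel legs (outer faces of the legs 138 mm apart along x, 190 mm along y), fixed to the bench. A clear guard plate below its front stops balls leaping out. Origin: on the bench under its centre. Axes: x from its front (tub side, towards the robot) to its back (trap hinge), y to its left, z up. Lever and bolt are on its right-hand (-y) side.
- trap (a joint): Angle of the trap door that forms the hopper's bottom, rad: 0 = fully shut (a stop; so at the start), 1.344 = fully open (a stop), door hanging down. The hinge line runs along hopper y at hopper x 52, z 185 mm. Lever and door are one rigid piece: opening swings the lever towards hopper -x. The hinge is stiff, about 0.35 N m: the trap stays wherever it is left, with its load, and the bar needs about 5 N.
- lever_bar (a point): Middle of the cross bar at the lever's tip: a wooden sleeve that turns freely on it, 16 mm diameter, 68 mm long, along hopper y, its inner end at hopper y -150, its outer end at -218 mm. Its axis is 80 mm from the hinge line; it travels from hopper (x 102, z 248 mm) when shut, over z 265 mm at half swing, to (x 2, z 248 mm) when fully open. A steel arm (12 x 10 mm) joins it to the hinge shaft at hopper y -145 mm.
- bolt (a joint): Travel of the sliding bolt, m: 0 = drawn back, 0.040 = fully out (a stop). It slides along hopper -y (outwards, to the right) and stays where it is left; about 2 N moves it. Its 12 mm round rod (hopper x 69, z 230 mm) fully out passes across the front (-x side) of the lever's arm and holds the trap shut; it passes there only when the trap is shut (2 to 3 mm to spare). It starts drawn back, 0 to 6 mm out.
- bolt_knob (a point): Centre of the bolt's upright wooden knob: 14 mm diameter, 50 mm tall (z 226 to 276 mm), on a crank 30 mm in front of the rod. With the bolt drawn back it is at hopper (x 39, y -115, z 255 mm), 58 mm clear of the hopper's wall, so a finger fits between wall and knob to push it outwards; the lug of the bolt's guide (top z 244 mm, hopper x 60 to 78, y -94 to -56 mm) is behind that space.
- tub: White open tub standing loose on the bench under the hopper, 130 (x) x 130 (y) x 50 mm, walls and floor 4 mm, 0.5 kg. Origin: centre of its underside; axes as the hopper's, nearly.
- ball_1_center (a point): white porcelain grinding ball, 40 mm diameter, about 80 g; this point is its centre. Starts on the closed trap inside the hopper
- ball_2_center (a point): white porcelain grinding ball, 40 mm diameter, about 80 g; this point is its centre. Starts on the closed trap inside the hopper
- ball_3_center (a point): white porcelain grinding ball, 40 mm diameter, about 80 g; this point is its centre. Starts on the closed trap inside the hopper
- press_foot (a point): Middle of the foot, at bench height, of the green stamp press behind the hopper: fixed furniture, not part of the job, frame 235 mm tall with a hand lever rising to about 0.4 m, foot 125 mm wide along world y, 200 mm deep along world x: keep the gripper clear of it.
- jar_red: bystander: glaze jar with red-brown body and black lid, 58 mm diameter, 73 mm tall, to the right behind the hopper; origin at its underside
- tape_roll: bystander: roll of masking tape lying flat, 104 mm diameter, 25 mm high, left of the hopper; origin at its underside
- enamel_cup: bystander: white enamel cup, 72 mm diameter, 64 mm tall, left of the hopper near the front of the bench; origin at its underside

How it is judged:
On the way, in this order (a step that is already met when the one before it is completed fails the run):
1. the trap hangs open and all three balls lie in the tub (value of joint trap above 1.2 rad and x of ball_1_center in the frame of tub between -0.065 and 0.065 m and y of ball_1_center in the frame of tub between -0.065 and 0.065 m and z of ball_1_center in the frame of tub between 0 and 0.06 m and x of ball_2_center in the frame of tub between -0.065 and 0.065 m and y of ball_2_center in the frame of tub between -0.065 and 0.065 m and z of ball_2_center in the frame of tub between 0 and 0.06 m and x of ball_3_center in the frame of tub between -0.065 and 0.065 m and y of ball_3_center in the frame of tub between -0.065 and 0.065 m and z of ball_3_center in the frame of tub between 0 and 0.06 m), for 0.2 s.
2. the trap is fully shut again, the balls still in the tub (value of joint trap below 0.07 rad and x of ball_1_center in the frame of tub between -0.065 and 0.065 m and y of ball_1_center in the frame of tub between -0.065 and 0.065 m and z of ball_1_center in the frame of tub between 0 and 0.06 m and x of ball_2_center in the frame of tub between -0.065 and 0.065 m and y of ball_2_center in the frame of tub between -0.065 and 0.065 m and z of ball_2_center in the frame of tub between 0 and 0.06 m and x of ball_3_center in the frame of tub between -0.065 and 0.065 m and y of ball_3_center in the frame of tub between -0.065 and 0.065 m and z of ball_3_center in the frame of tub between 0 and 0.06 m), for 0.2 s.
3. the bolt is out across the lever, the trap still shut (value of joint trap below 0.07 rad and value of joint bolt above 0.03 m), for 0.2 s.
At the end, for the whole second after the job is handed in: Trap shut (within 0.07 rad), bolt pushed out at least 30 of its 40 mm across the lever, all three balls in the tub, the tub upright and within 30 mm of where it stood (all of step 3 and distance of tub from where it was at the start of the episode below 0.03 m and angle between tub's own z axis and vertical below 0.1 rad and x of ball_1_center in the frame of tub between -0.065 and 0.065 m and y of ball_1_center in the frame of tub between -0.065 and 0.065 m and z of ball_1_center in the frame of tub between 0 and 0.06 m and x of ball_2_center in the frame of tub between -0.065 and 0.065 m and y of ball_2_center in the frame of tub between -0.065 and 0.065 m and z of ball_2_center in the frame of tub between 0 and 0.06 m and x of ball_3_center in the frame of tub between -0.065 and 0.065 m and y of ball_3_center in the frame of tub between -0.065 and 0.065 m and z of ball_3_center in the frame of tub between 0 and 0.06 m); the robot touches nothing.
It fails at once if the jar, tape roll or cup is moved more than 30 mm or tipped (distance of any of jar_red, tape_roll, enamel_cup from where it was at the start of the episode above 0.03 m or angle between any of jar_red, tape_roll, enamel_cup's own z axis and vertical above 0.3 rad).
It also fails if it takes over 64 s, if anything falls off the work surface, if the arm or the gripper's body presses on something with over 40 N, if the wrist force passes 120 N, or if a joint passes its speed limit or range.

## Working session

There is one attempt and no reset: what is moved stays moved. The work goes in short steps, Python scripts to look and compute and a tool call to move; the robot and the scene stay as the last step left them, time stands still between calls to the robot, and variables do not carry over. Pictures are saved under pics/ and viewed, and the job is handed in when it is done.

Besides the shell and the picture viewer there is one more tool, called after "Call:" as name(argument=value, ...) on one line, values as JSON. servo_tool: Moves the arm, as the interface text tells. Its arguments: {"type":"object","properties":{"offset":{"type":"array"},"delta_rot":{"type":"array"},"grip":{"type":"array"},"newtons":{"type":"number"}},"required":["offset","delta_rot","grip"]}

```bash
mkdir -p pics; ls
python3 - <<'E'
from rig import monitor, imaging, robot
import cv2,numpy as np
s=monitor.state();print(s)
for n in ["scene","side"]:
    p,d=imaging.camera(n);cv2.imwrite(f"pics/{n}0.png",p[:,:,::-1]);np.save(f"{n}0.npy",d)
    i=imaging.camera_info(n);print(n,np.round(i["mtx"],1).tolist(),np.round(i["extrinsics"],3).tolist())
E
```

```text
pics
{'time_s': 0.0, 'joints': array([-1.38780973e+00,  2.59362073e-01,  1.53612226e+00,  5.36991764e-06,
        1.34797401e+00, -2.02823765e-01]), 'dq': array([ 0.00212017,  0.00119975, -0.00019445,  0.00229197, -0.00136386,
        0.0004881 ]), 'tau': array([-1.85972232e-03, -4.46040380e+01, -2.90569228e+01, -4.76800415e-04,
        1.17555345e-02, -1.74584221e-05]), 'position': array([ 0.20687258, -0.50897526,  0.20174875]), 'ee_rot': array([-3.14121171e+00,  1.82640067e-03, -1.18498681e+00]), 'ft_force': array([ 0.45715171, -0.26805819,  0.86136682]), 'torque': array([ 0.03769053, -0.00792976,  0.00222853]), 'grip_width': 0.9983664708637724}
scene [[399.3, 0.0, 284.1], [0.0, 399.3, 207.8], [0.0, 0.0, 1.0]] [[-0.792, -0.61, 0.015, 0.361], [-0.339, 0.42, -0.842, 0.378], [0.507, -0.672, -0.539, 0.867], [0.0, 0.0, 0.0, 1.0]]
side [[465.0, 0.0, 275.9], [0.0, 465.0, 201.8], [0.0, 0.0, 1.0]] [[-0.968, -0.251, 0.004, 0.521], [-0.128, 0.481, -0.867, 0.253], [0.215, -0.84, -0.498, 1.136], [0.0, 0.0, 0.0, 1.0]]
```

View pics/scene0.png

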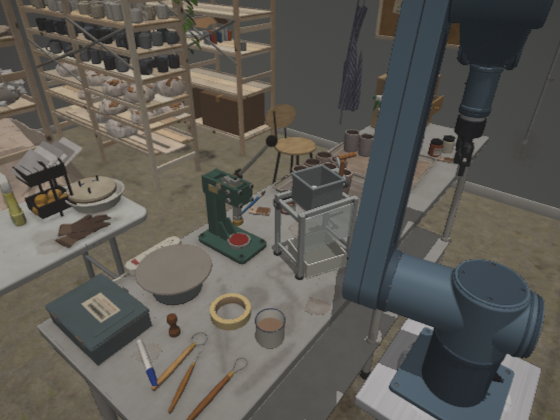

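View pics/side0.png

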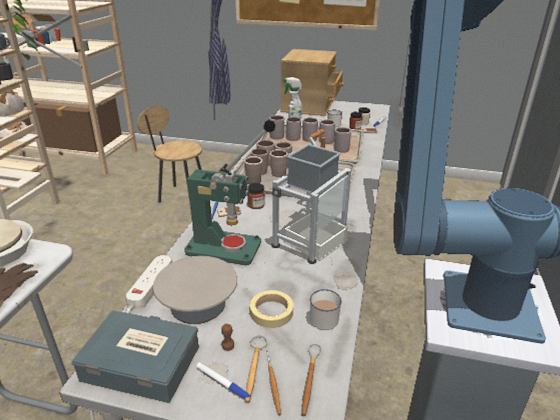

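The hopper is at about (320,190) in the scene view and (315,170) in the side view. The press is behind it, and the lever bar is probably the orange-brown bit at (345,157). I'll zoom in and take a wrist view.

```bash
cat > h.py <<'E'
from rig import monitor, imaging, robot
import cv2,numpy as np
def pts(n,d):
    i=imaging.camera_info(n);K=i["mtx"];E=i["extrinsics"]
    v,u=np.mgrid[:420,:560]
    c=np.stack([(u-K[0,2])/K[0,0]*d,(v-K[1,2])/K[1,1]*d,d],-1)
    w=(c-E[:3,3])@E[:3,:3]
    w[d<=0]=np.nan
    return w
def proj(n,p,i=None):
    i=i or imaging.camera_info(n);c=np.atleast_2d(p)@i["extrinsics"][:3,:3].T+i["extrinsics"][:3,3]
    q=c@i["mtx"].T;return q[:,:2]/q[:,2:]
E
python3 - <<'E'
from h import *
a=cv2.imread("pics/scene0.png")[130:290,240:370];b=cv2.imread("pics/side0.png")[120:270,250:380]
cv2.imwrite("pics/z0.png",np.hstack([cv2.resize(a,(400,492),interpolation=2),cv2.resize(b,(400,492),interpolation=2)]))
p,d=imaging.camera("wrist");i=imaging.camera_info("wrist");cv2.imwrite("pics/w0.png",p[:,:,::-1])
print(i, monitor.state()["position"])
for n in ["scene","side"]:
    w=pts(n,np.load(f"{n}0.npy"))
    m=(abs(w[...,2]-.275)<.006)&(w[...,0]>.3)&(w[...,0]<.8)&(abs(w[...,1])<.5)
    vv,uu=np.nonzero(m);print(n,len(uu),np.nanmin(w[m],0),np.nanmax(w[m],0),uu.min(),uu.max(),vv.min(),vv.max())
    q=w[m][:,:2].astype(np.float32);print(cv2.minAreaRect(q))
E
```

```text
{'mtx': array([[294.62309038,   0.        , 280.05532196],
       [  0.        , 294.62309038, 208.02170399],
       [  0.        ,   0.        ,   1.        ]]), 'extrinsics': array([[ 0.3758926 , -0.92666238, -0.00125972, -0.54886282],
       [-0.87883652, -0.35692288,  0.31662664, -0.04070108],
       [-0.29385562, -0.11791052, -0.94854941,  0.3818373 ],
       [ 0.        ,  0.        ,  0.        ,  1.        ]])} [ 0.20692649 -0.50912165  0.20196663]
scene 409 [ 0.40834261 -0.29583153  0.26905077] [ 0.67279483 -0.0944302   0.28071008] 245 345 160 190
((0.5153144598007202, -0.14055442810058594), (0.2884112596511841, 0.15646858513355255), 44.763057708740234)
side 407 [ 0.41137811 -0.29171205  0.26900175] [ 0.6789482  -0.09140869  0.28078176] 234 340 137 167
((0.5213866233825684, -0.13884183764457703), (0.2883498966693878, 0.15807679295539856), 43.43436813354492)
```

View pics/z0.png

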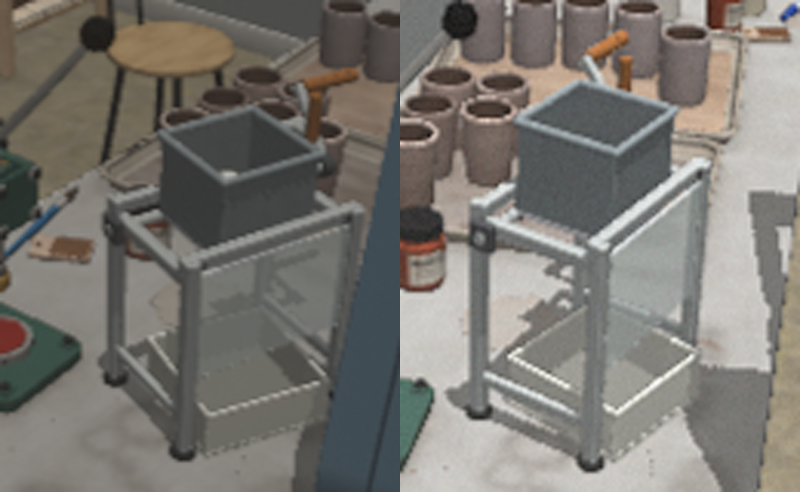

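View pics/w0.png

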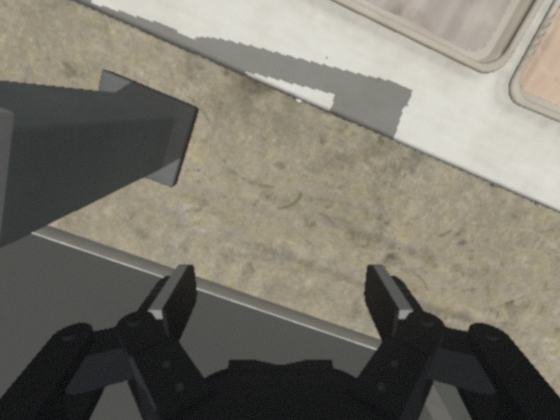

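The zoom shows the hopper rim, the orange lever bar above and behind it on the right, and the orange bolt knob at about (345,157) scene / (323,140) side. Next I'll measure the rim and the orange parts.

Run:
```python
from h import *
for n,(u0,u1,v0,v1) in {"scene":(240,370,130,290),"side":(250,380,120,270)}.items():
    w=pts(n,np.load(f"{n}0.npy"));p=cv2.imread(f"pics/{n}0.png")
    hsv=cv2.cvtColor(p,cv2.COLOR_BGR2HSV)
    box=np.zeros((420,560),bool);box[v0:v1,u0:u1]=1
    m=box&(hsv[...,0]<18)&(hsv[...,1]>140)&(w[...,2]>.2)
    k,l,st,ce=cv2.connectedComponentsWithStats(m.astype(np.uint8),connectivity=4)
    for j in range(1,k):
        if st[j,4]>5:
            q=w[l==j];print(n,st[j],np.nanmin(q,0).round(3),np.nanmax(q,0).round(3),np.nanmedian(q,0).round(3))
            c=q[:,:2]-np.nanmedian(q[:,:2],0)
            _,_,V=np.linalg.svd(c);print("   dir",V[0])
    m=box&(abs(w[...,2]-.275)<.003)&(hsv[...,1]<90)
    m&=(w[...,0]>.4)&(w[...,0]<.6)&(w[...,1]>-.28)&(w[...,1]<-.05)
    r=cv2.minAreaRect(w[m][:,:2].astype(np.float32));print(n,m.sum(),r,cv2.boxPoints(r).round(3).tolist())
    vv,uu=np.nonzero(m);print(np.c_[uu,vv][::1].min(0),np.c_[uu,vv].max(0))
    # tub / legs outlines
```

```text
scene [340 153  16   6  39] [ 0.488 -0.399  0.251] [ 0.513 -0.345  0.259] [ 0.499 -0.373  0.255]
   dir [0.36157907 0.93234145]
scene [341 159   3   4   8] [ 0.465 -0.353  0.247] [ 0.507 -0.282  0.279] [ 0.472 -0.288  0.277]
   dir [-0.48171766  0.87632648]
scene 272 ((0.4755920171737671, -0.1670677214860916), (0.10756173729896545, 0.10833309590816498), 69.16104125976562) [[0.4059999883174896, -0.1979999989271164], [0.5070000290870667, -0.2370000034570694], [0.5450000166893005, -0.13600000739097595], [0.4440000057220459, -0.09799999743700027]]
[291 164] [345 190]
side [312 129  12   9  47] [ 0.489 -0.405  0.248] [ 0.515 -0.342  0.259] [ 0.502 -0.375  0.254]
   dir [0.33852741 0.94095653]
side [322 137   3  11  29] [ 0.468 -0.29   0.248] [ 0.476 -0.279  0.279] [ 0.472 -0.284  0.264]
   dir [0.23087049 0.97298449]
side 281 ((0.47944551706314087, -0.165609210729599), (0.11112139374017715, 0.10978379845619202), 68.44276428222656) [[0.40799999237060547, -0.19699999690055847], [0.5099999904632568, -0.2370000034570694], [0.5509999990463257, -0.1340000033378601], [0.4490000009536743, -0.09399999678134918]]
[286 144] [340 167]
```

Run:
```python
from h import *
w=pts("scene",np.load("scene0.npy"));print(w[141,271],w[180,240],w[240,235])
p=cv2.imread("pics/scene0.png");m=(w[...,2]>.3)&(w[...,0]>.35)&(w[...,0]<.95)&(w[...,1]>-.5)&(w[...,1]<.5)
vv,uu=np.nonzero(m);print([(uu[i],vv[i],w[vv[i],uu[i]].round(2).tolist()) for i in range(0,len(uu),max(1,len(uu)//15))])
```

```text
[ 0.5734401  -0.08898672  0.37536206] [ 0.66697366 -0.06570686  0.24022339] [ 0.68153569 -0.0456051   0.03454397]
[(np.int64(269), np.int64(135), [0.59, -0.1, 0.38]), (np.int64(275), np.int64(136), [0.57, -0.11, 0.38]), (np.int64(268), np.int64(138), [0.58, -0.09, 0.38]), (np.int64(268), np.int64(139), [0.58, -0.09, 0.38]), (np.int64(268), np.int64(140), [0.58, -0.09, 0.38]), (np.int64(268), np.int64(141), [0.58, -0.08, 0.38]), (np.int64(268), np.int64(142), [0.58, -0.09, 0.37]), (np.int64(269), np.int64(143), [0.58, -0.08, 0.37]), (np.int64(270), np.int64(144), [0.58, -0.09, 0.37]), (np.int64(270), np.int64(145), [0.57, -0.09, 0.37]), (np.int64(271), np.int64(146), [0.58, -0.09, 0.36]), (np.int64(266), np.int64(148), [0.6, -0.1, 0.35]), (np.int64(260), np.int64(151), [0.62, -0.1, 0.33]), (np.int64(260), np.int64(153), [0.62, -0.1, 0.33]), (np.int64(260), np.int64(155), [0.62, -0.1, 0.32]), (np.int64(254), np.int64(158), [0.64, -0.1, 0.3])]
```

Call:
servo_tool(offset=[[2, 1, 5], [4, 2, 10], [9, 4, 14], [14.5, 6.5, 15], [20, 9, 15.5], [25.5, 11.5, 15.5], [30, 13.5, 15.5], [30, 13.5, 15.5]], delta_rot=[[0, 0, 0.1], [0, 0, 0.25], [0, 0, 0.4], [0, 0, 0.55], [0, 0, 0.7], [0, 0, 0.827], [0, 0, 0.827], [0, 0, 0.827]], grip=[0.4, 0.4, 0.4, 0.4, 0.4, 0.4, 0.4, 0.4])

```text
time_s: 1.15
position: [0.5098, -0.3721, 0.3562]
ee_rot: [-3.14, 0.001, -0.353]
ft_force: [0.1, 0.1, 0.2]
grip_width: 0.592
```

Run:
```python
from h import *
i=imaging.camera_info("wrist");p,d=imaging.camera("wrist");cv2.imwrite("pics/w1.png",p[:,:,::-1]);np.save("w1.npy",d)
np.savez("w1i.npz",**i)
w=pts("wrist",d)
hsv=cv2.cvtColor(p,cv2.COLOR_RGB2HSV)
m=(hsv[...,0]<18)&(hsv[...,1]>140)&(w[...,2]>.2)
k,l,st,ce=cv2.connectedComponentsWithStats(m.astype(np.uint8),connectivity=4)
for j in range(1,k):
    if st[j,4]>30:
        q=w[l==j];print(st[j],np.nanmin(q,0).round(3),np.nanmax(q,0).round(3),np.nanmedian(q,0).round(3),cv2.minAreaRect(q[:,:2].astype(np.float32)))
m=(abs(w[...,2]-.275)<.002)&(hsv[...,1]<90)&(w[...,1]>-.3)
r=cv2.minAreaRect(w[m][:,:2].astype(np.float32));print(m.sum(),r,cv2.boxPoints(r).round(3).tolist())
p,d=imaging.camera("scene");cv2.imwrite("pics/s1.png",p[:,:,::-1])
```

```text
2189 ((0.45203614234924316, -0.2365923821926117), (0.10045559704303741, 0.1078791692852974), 69.79505157470703) [[0.3840000033378601, -0.26499998569488525], [0.48500001430511475, -0.3019999861717224], [0.5199999809265137, -0.20800000429153442], [0.4189999997615814, -0.17100000381469727]]
```

View pics/w1.png

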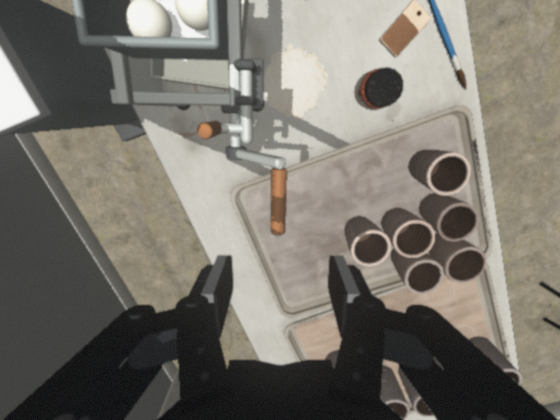

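View pics/s1.png

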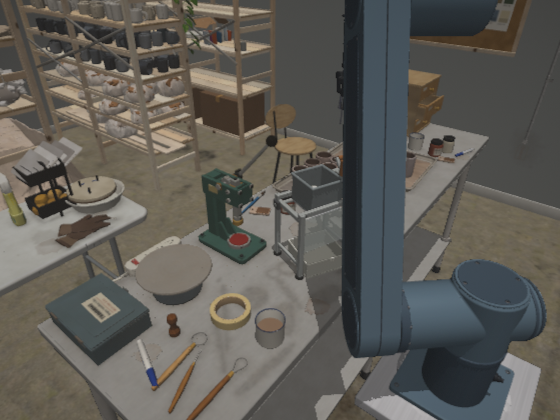

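The wrist view shows the lever bar at about (279,168)-(278,235), the knob at (208,130), the bolt and guide at (245,90), and balls at (150,18) and (195,8). I'll cast rays on the bar and knob.

Run:
```python
from h import *
i=dict(np.load("w1i.npz"));d=np.load("w1.npy");w=pts("wrist",d)
p=cv2.imread("pics/w1.png");hsv=cv2.cvtColor(p,cv2.COLOR_BGR2HSV);print(hsv[200,278],hsv[130,205])
K,E=i["mtx"],i["extrinsics"];C=-E[:3,:3].T@E[:3,3]
def ray(u,v,z):
    r=E[:3,:3].T@np.linalg.inv(K)@[u,v,1];return C+r*(z-C[2])/r[2]
m=((hsv[...,0]<14)&(hsv[...,1]>150)).astype(np.uint8)
k,l,st,ce=cv2.connectedComponentsWithStats(m)
for j in range(1,k):
    if st[j,4]>60 and st[j,0]>190 and st[j,0]<300 and st[j,1]<240:
        print(st[j],ce[j],np.nanmedian(w[l==j],0))
        if st[j,3]>50:
            r0=st[j,1];r1=r0+st[j,3]-1
            for r in (r0+1,r1-1):
                c=np.nonzero(l[r]==j)[0];print(r,c.min(),c.max(),ray(c.mean(),r,.248))
            print("mid",ray(*ce[j],.253))
        else: print(ray(*ce[j],.27))
print(C)
```

```text
[ 14 117 124] [ 13 129 195]
[ 0.53832017 -0.29538221  0.52879675]
```

Run:
```python
from h import *
i=dict(np.load("w1i.npz"));d=np.load("w1.npy");w=pts("wrist",d)
p=cv2.imread("pics/w1.png");hsv=cv2.cvtColor(p,cv2.COLOR_BGR2HSV)
K,E=i["mtx"],i["extrinsics"];C=-E[:3,:3].T@E[:3,3]
def ray(u,v,z):
    r=E[:3,:3].T@np.linalg.inv(K)@[u,v,1];return C+r*(z-C[2])/r[2]
m=((hsv[...,0]<25)&(hsv[...,1]>90)&(w[...,2]>.215)).astype(np.uint8)
k,l,st,ce=cv2.connectedComponentsWithStats(m)
for j in range(1,k):
    if st[j,4]>60 and st[j,0]>180 and st[j,0]<300 and st[j,1]<240:
        print(st[j],ce[j],np.nanmedian(w[l==j],0))
        if st[j,3]>40:
            r0=st[j,1];r1=r0+st[j,3]-1
            for r in (r0+1,r0+15,r1-10,r1-1):
                c=np.nonzero(l[r]==j)[0];print(r,c.min(),c.max(),ray(c.mean(),r,.248))
            print("mid",ray(*ce[j],.253))
        else: print(ray(*ce[j],.27))
print(d[200,278],d[130,205],w[200,278],w[130,205],w[95,245])
```

```text
[198 123  16  16 203] [205.08374384 130.25615764] [ 0.47169141 -0.29071426  0.27734917]
[ 0.47258784 -0.28853186  0.27      ]
[271 169  16  66 873] [277.80183276 199.78694158] [ 0.50475531 -0.37314944  0.25635991]
170 272 285 [ 0.5177259  -0.34617807  0.248     ]
184 271 285 [ 0.51245851 -0.35898001  0.248     ]
224 271 283 [ 0.49688595 -0.39797897  0.248     ]
233 274 282 [ 0.49437074 -0.4076908   0.248     ]
mid [ 0.50722606 -0.37262239  0.253     ]
0.2850107 0.24331386 [ 0.50481358 -0.37427893  0.25650428] [ 0.47204605 -0.2905679   0.27815726] [ 0.50974788 -0.27391246  0.23759366]
```

Call:
servo_tool(offset=[[-0.2, 0, -3], [-0.2, 0, -6], [-0.2, -0.1, -9], [-0.2, -0.1, -11.7], [-0.2, -0.1, -11.7]], delta_rot=[[0, 0, 0], [0, 0, 0], [0, 0, -0.015], [0, 0, -0.015], [0, 0, -0.015]], grip=[0.6, 0.6, 0.6, 0.6, 0.6])

```text
time_s: 1.88
position: [0.5025, -0.3755, 0.2385]
ee_rot: [-3.14, 0.005, -0.375]
ft_force: [-1.0, -0.8, 0.3]
grip_width: 0.398
```

Run:
```python
from h import *
p,d=imaging.camera("wrist");cv2.imwrite("pics/w2.png",p[:,:,::-1]);print(monitor.state())
```

```text
{'time_s': 1.925, 'joints': array([-8.18672353e-01,  3.82869664e-01,  1.26809206e+00, -3.17733101e-04,
        1.49231567e+00, -4.43724956e-01]), 'dq': array([ 0.00857098, -0.01769496, -0.04915348,  0.00107692,  0.00561777,
        0.00281267]), 'tau': array([-1.21867572e-02, -5.12404275e+01, -2.89022577e+01, -3.20977866e-03,
       -5.53141697e-02, -3.40438113e-03]), 'position': array([ 0.50351896, -0.37619139,  0.24039553]), 'ee_rot': array([-3.14115542e+00,  1.65755907e-03, -3.74921857e-01]), 'ft_force': array([ 0.45844555, -0.21037748, -0.02114375]), 'torque': array([-0.00643517,  0.00030027, -0.04040461]), 'grip_width': 0.40278648527527733}
```

View pics/w2.png

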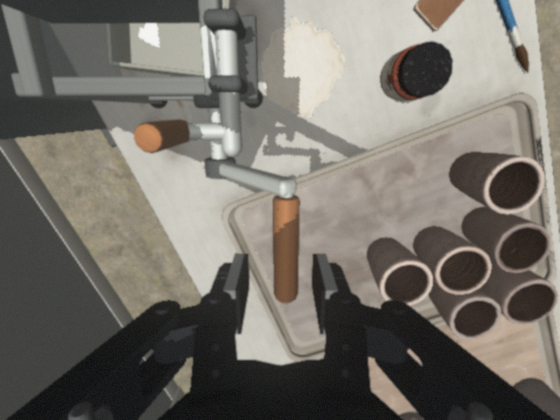

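The bar (cols 273–298, rows 195–300) sits centred between the fingers at cols 247 and 314. Next I'll swing the lever open.

Call:
servo_tool(offset=[[-0.9, 0.35, 0], [-2.3, 0.9, 0.3], [-3.7, 1.45, 0.7], [-5.1, 2.0, 0.8], [-6.5, 2.5, 0.8], [-7.9, 3.05, 0.7], [-9.0, 3.5, 0.3], [-9.8, 3.8, 0]], delta_rot=[[0, 0, 0], [0, 0, 0], [0, 0, 0], [0, 0, 0], [0, 0, 0], [0, 0, 0], [0, 0, 0], [0, 0, 0]], grip=[0.6, 0.6, 0.6, 0.6, 0.6, 0.6, 0.6, 0.6])

```text
time_s: 2.92
position: [0.4062, -0.3372, 0.2402]
ee_rot: [-3.141, 0.0, -0.373]
ft_force: [0.6, -0.5, -0.3]
grip_width: 0.399
```

Run:
```python
from h import *
p,d=imaging.camera("wrist");cv2.imwrite("pics/w3.png",p[:,:,::-1]);s=monitor.state();print(s["position"],s["ft_force"])
p,d=imaging.camera("side");cv2.imwrite("pics/s3.png",cv2.resize(p[120:270,230:400,::-1],(680,600),interpolation=2))
```

```text
[ 0.40543975 -0.33668191  0.23984278] [-1.08642651  1.65633004 -0.53235147]
```

View pics/w3.png

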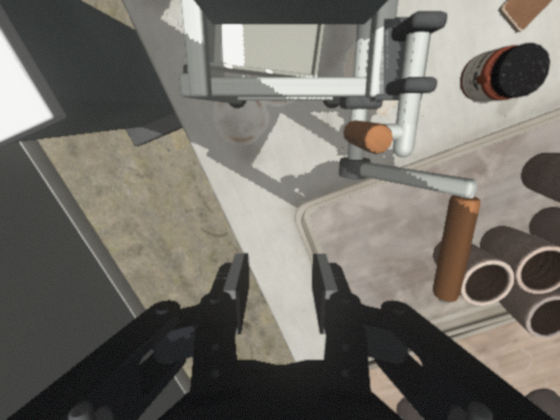

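View pics/s3.png

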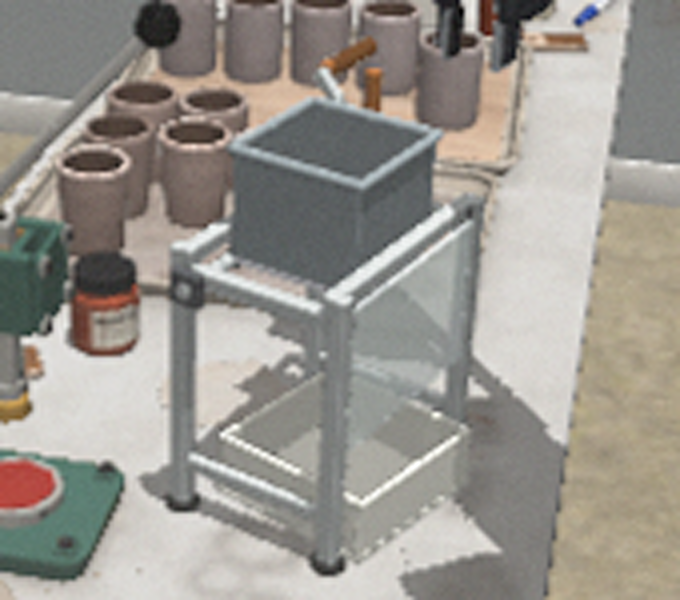

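The bar did not move: it is still back at (455,250) in this view, and the fingers went past it. I need to know the true fingertip height, so I'll measure it from the depth image.

Run:
```python
from h import *
i=imaging.camera_info("wrist");p,d=imaging.camera("wrist")
s=monitor.state();print(s["position"],i["extrinsics"].tolist())
w=pts("wrist",d)
for c in (228,236,243,318,326,335):
  print(c,[(r,round(float(d[r,c]),3),w[r,c].round(3).tolist()) for r in (256,262,270,280,300,320)])
print("bar",w[250,455],w[220,460],w[290,448]); print("knob",w[140,375])
print(proj("wrist",[s["position"],s["position"]-[0,0,.011]],i))
np.save("w3.npy",d)
```

```text
[ 0.40669357 -0.33747018  0.24039044] [[0.9309337314492719, -0.36518753529691794, -0.0006720964953180375, -0.5010239408540674], [-0.3462047899247325, -0.8831257009709397, 0.3165931769917989, -0.2098201687111613], [-0.11620942768600367, -0.2944945845823841, -0.94856117808423, 0.3652567024668921], [0.0, 0.0, 0.0, 1.0]]
228 [(256, 1.461, [-0.055, -0.808, -0.897]), (262, 1.473, [-0.069, -0.839, -0.898]), (270, 0.146, [0.385, -0.322, 0.284]), (280, 0.129, [0.39, -0.318, 0.301]), (300, 0.115, [0.392, -0.319, 0.316]), (320, 0.103, [0.394, -0.319, 0.328])]
236 [(256, 0.149, [0.39, -0.318, 0.279]), (262, 0.144, [0.391, -0.319, 0.284]), (270, 0.138, [0.392, -0.32, 0.291]), (280, 0.129, [0.393, -0.32, 0.3]), (300, 0.123, [0.392, -0.324, 0.308]), (320, 0.124, [0.389, -0.332, 0.31])]
243 [(256, 0.15, [0.393, -0.32, 0.278]), (262, 0.145, [0.394, -0.321, 0.284]), (270, 0.137, [0.395, -0.321, 0.292]), (280, 0.133, [0.394, -0.323, 0.297]), (300, 0.134, [0.391, -0.332, 0.299]), (320, 0.135, [0.388, -0.34, 0.301])]
318 [(256, 0.15, [0.429, -0.334, 0.278]), (262, 0.145, [0.428, -0.334, 0.284]), (270, 0.137, [0.427, -0.333, 0.292]), (280, 0.134, [0.426, -0.336, 0.296]), (300, 0.132, [0.423, -0.343, 0.3]), (320, 0.134, [0.42, -0.352, 0.302])]
326 [(256, 0.15, [0.433, -0.335, 0.279]), (262, 0.144, [0.432, -0.335, 0.285]), (270, 0.138, [0.431, -0.335, 0.292]), (280, 0.129, [0.43, -0.334, 0.3]), (300, 0.123, [0.427, -0.338, 0.309]), (320, 0.12, [0.424, -0.344, 0.313])]
335 [(256, 0.457, [0.437, -0.492, 0.003]), (262, 0.46, [0.434, -0.502, 0.003]), (270, 0.145, [0.435, -0.34, 0.285]), (280, 0.136, [0.433, -0.34, 0.294]), (300, 0.114, [0.431, -0.334, 0.316]), (320, 0.104, [0.429, -0.333, 0.327])]
bar [ 0.50409695 -0.37179202  0.25585386] [ 0.51084293 -0.35456025  0.25478345] [ 0.49499817 -0.39796707  0.2554572 ]
knob [ 0.47195362 -0.28883538  0.27659798]
[[281.08094093 244.6099555 ]
 [281.03827897 237.5634612 ]]
```

Run:
```python
from h import *
p,d=imaging.camera("side");w=pts("side",d)
s=monitor.state();P=s["position"];print(P,proj("side",[P,P-[0,0,.011],P+[0,0,.04]]))
m=np.hypot(w[...,0]-P[0],w[...,1]-P[1])<.07
m&=(w[...,2]>.1)&(w[...,2]<.5)
vv,uu=np.nonzero(m);z=w[...,2][m];o=np.argsort(z)[:12];print([(uu[k],vv[k],w[vv[k],uu[k]].round(3).tolist()) for k in o])
cv2.imwrite("pics/s4.png",cv2.resize(p[60:180,300:420,::-1],(600,600),interpolation=2))
```

```text
[ 0.40704515 -0.33768868  0.24052371] [[347.02898312 144.75907874]
 [346.73446347 148.16830178]
 [348.11985501 132.13165098]]
[(np.int64(354), np.int64(137), [0.388, -0.33, 0.27]), (np.int64(353), np.int64(137), [0.39, -0.323, 0.273]), (np.int64(344), np.int64(132), [0.421, -0.355, 0.273]), (np.int64(343), np.int64(133), [0.423, -0.346, 0.273]), (np.int64(341), np.int64(134), [0.427, -0.335, 0.273]), (np.int64(355), np.int64(136), [0.385, -0.33, 0.274]), (np.int64(353), np.int64(136), [0.391, -0.325, 0.275]), (np.int64(342), np.int64(133), [0.425, -0.339, 0.276]), (np.int64(339), np.int64(133), [0.433, -0.335, 0.276]), (np.int64(343), np.int64(132), [0.423, -0.345, 0.276]), (np.int64(341), np.int64(133), [0.427, -0.335, 0.277]), (np.int64(344), np.int64(131), [0.421, -0.353, 0.277])]
```

View pics/s4.png

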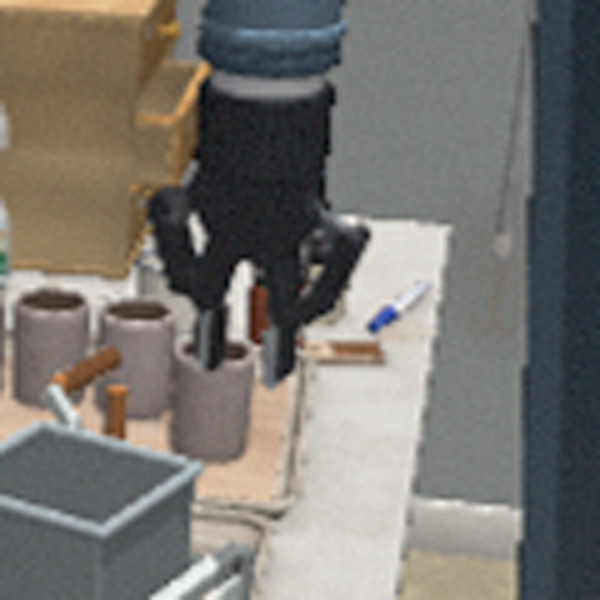

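Both cameras agree that the real fingertips are at z ≈ 0.275, about 45 mm higher than the reported TCP implies. That explains the miss, so I'll descend about 41 mm lower. First I go back over the bar and lower again.

Call:
servo_tool(offset=[[0, 0, 3], [4, -1.5, 3], [8, -3.1, 3], [9.9, -3.8, 3], [9.9, -3.8, 3], [9.9, -3.8, 0], [9.9, -3.8, -2.5], [9.9, -3.8, -2.5]], delta_rot=[[0, 0, 0], [0, 0, 0], [0, 0, 0], [0, 0, 0], [0, 0, 0], [0, 0, 0], [0, 0, 0], [0, 0, 0]], grip=[0.6, 0.6, 0.6, 0.6, 0.6, 0.6, 0.6, 0.6])

```text
time_s: 4.12
position: [0.5044, -0.3743, 0.2136]
ee_rot: [-3.14, 0.004, -0.373]
ft_force: [0.8, -0.6, 0.5]
grip_width: 0.4
```

Run:
```python
from h import *
p,d=imaging.camera("wrist");cv2.imwrite("pics/w5.png",p[:,:,::-1]);s=monitor.state();print(s["position"],s["ft_force"])
w=pts("wrist",d)
for c in (236,243,285,318,326):
  print(c,[(r,w[r,c].round(3).tolist()) for r in (240,250,256,262,270)])
```

```text
[ 0.50519972 -0.37514067  0.21539298] [ 0.00427175 -0.34295552 -0.01056275]
236 [(240, [0.414, -0.438, 0.009]), (250, [0.41, -0.449, 0.016]), (256, [0.489, -0.356, 0.254]), (262, [0.489, -0.357, 0.259]), (270, [0.49, -0.357, 0.267])]
243 [(240, [0.422, -0.443, 0.006]), (250, [0.416, -0.457, 0.006]), (256, [0.492, -0.358, 0.253]), (262, [0.493, -0.358, 0.26]), (270, [0.493, -0.358, 0.267])]
285 [(240, [0.516, -0.354, 0.26]), (250, [0.514, -0.36, 0.259]), (256, [0.513, -0.363, 0.258]), (262, [0.511, -0.366, 0.258]), (270, [0.51, -0.37, 0.258])]
318 [(240, [0.521, -0.481, 0.006]), (250, [0.516, -0.496, 0.006]), (256, [0.527, -0.371, 0.254]), (262, [0.527, -0.372, 0.258]), (270, [0.526, -0.371, 0.267])]
326 [(240, [0.532, -0.486, 0.005]), (250, [0.527, -0.5, 0.006]), (256, [0.531, -0.373, 0.253]), (262, [0.53, -0.373, 0.26]), (270, [0.529, -0.372, 0.267])]
```

View pics/w5.png

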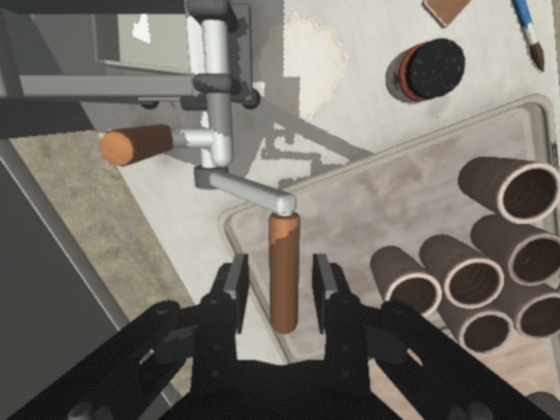

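The bar is still centred (cols 270–300) and the tips are now at z ≈ 0.251. I'll go 2 cm lower, then swing.

Call:
servo_tool(offset=[[0, 0, -1.2], [0, 0, -2], [-0.9, 0.35, -2], [-1.8, 0.7, -2], [-2.7, 1.05, -1.8], [-3.6, 1.4, -1.6]], delta_rot=[[0, 0, 0], [0, 0, 0], [0, 0, 0], [0, 0, 0], [0, 0, 0], [0, 0, 0]], grip=[0.6, 0.6, 0.6, 0.6, 0.6, 0.6])

```text
time_s: 4.92
position: [0.4696, -0.3612, 0.2003]
ee_rot: [3.142, -0.001, -0.373]
ft_force: [3.3, -0.5, 0.9]
grip_width: 0.401
```

Run:
```python
from h import *
p,d=imaging.camera("wrist");cv2.imwrite("pics/w6.png",p[:,:,::-1]);s=monitor.state();print(s["position"],s["ft_force"],s["grip_width"])
```

```text
[ 0.46822918 -0.36082282  0.20046729] [-1.53926504 -0.61813218 -0.34403911] 0.3975021338434849
```

View pics/w6.png

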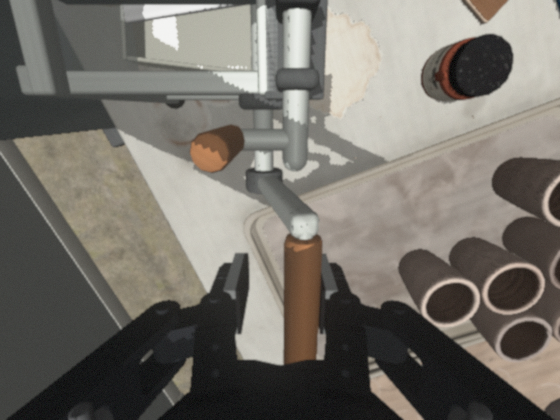

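The +x finger is against the bar and the lever is turning (arm at (290,205)). I'll continue.

Call:
servo_tool(offset=[[-1.2, 0.45, 0], [-2.4, 0.9, 0], [-3.5, 1.35, 0], [-4.5, 1.75, -0.1], [-5.4, 2.1, -0.2], [-6.1, 2.35, -0.4], [-6.4, 2.5, -0.4], [-6.4, 2.5, -0.4]], delta_rot=[[0, 0, 0], [0, 0, 0], [0, 0, 0], [0, 0, 0], [0, 0, 0], [0, 0, 0], [0, 0, 0], [0, 0, 0]], grip=[0.6, 0.6, 0.6, 0.6, 0.6, 0.6, 0.6, 0.6])

```text
time_s: 5.98
position: [0.4056, -0.3366, 0.1957]
ee_rot: [3.141, 0.0, -0.373]
ft_force: [2.4, -1.0, 0.3]
grip_width: 0.401
```

Run:
```python
from h import *
p,d=imaging.camera("wrist");cv2.imwrite("pics/w7.png",p[:,:,::-1]);s=monitor.state();print(s["position"],s["ft_force"],s["grip_width"])
w=pts("wrist",d);print([(r,c,w[r,c].round(3).tolist()) for r in (240,260,280) for c in (285,295,305)])
p,d=imaging.camera("side");cv2.imwrite("pics/s7.png",cv2.resize(p[120:270,230:400,::-1],(680,600),interpolation=2))
```

```text
[ 0.40559121 -0.33662135  0.19571713] [ 2.84209985 -1.13626428 -1.06354996] 0.40242262260854683
[(240, 285, [0.418, -0.31, 0.253]), (240, 295, [0.423, -0.31, 0.256]), (240, 305, [0.427, -0.311, 0.257]), (260, 285, [0.415, -0.319, 0.253]), (260, 295, [0.419, -0.319, 0.256]), (260, 305, [0.423, -0.32, 0.258]), (280, 285, [0.411, -0.328, 0.253]), (280, 295, [0.416, -0.328, 0.257]), (280, 305, [0.42, -0.329, 0.258])]
```

View pics/w7.png

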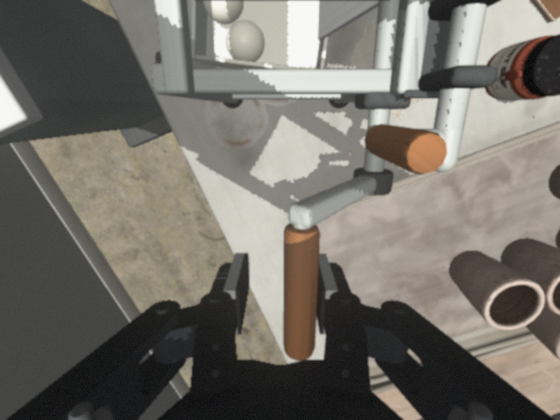

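View pics/s7.png

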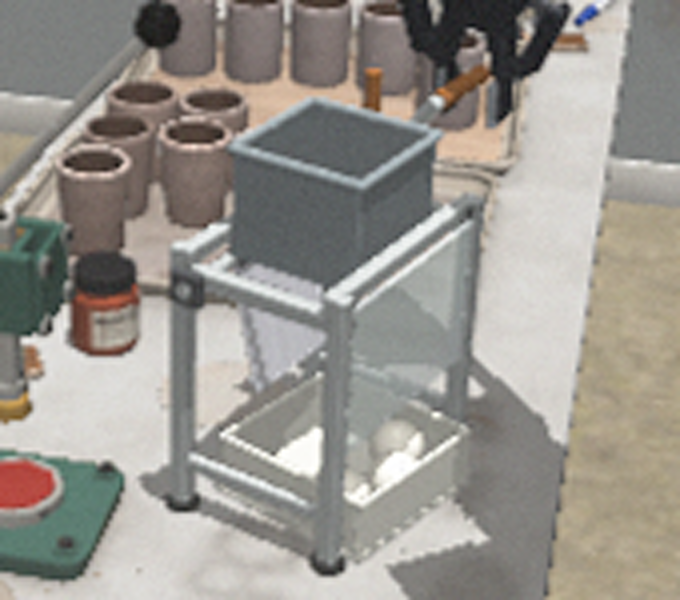

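The trap is nearly fully open: the bar is at hopper x ≈ 3.5 mm and balls are visible in the tub in the side crop. I'll push to the stop and count the balls.

Call:
servo_tool(offset=[[-0.2, 0.07, 0], [-0.4, 0.14, 0], [-0.5, 0.2, 0], [-0.5, 0.2, 0]], delta_rot=[[0, 0, 0], [0, 0, 0], [0, 0, 0], [0, 0, 0]], grip=[0.6, 0.6, 0.6, 0.6])

```text
time_s: 6.58
position: [0.4044, -0.3362, 0.1968]
ee_rot: [3.141, -0.008, -0.373]
ft_force: [13.6, -4.3, -1.1]
grip_width: 0.4
```

Run:
```python
from h import *
p,d=imaging.camera("wrist");s=monitor.state();print(s["position"],s["ft_force"],s["grip_width"])
q,d=imaging.camera("scene");p2,_=imaging.camera("side")
a=cv2.resize(q[215:280,270:370,::-1],(400,260),interpolation=2);b=cv2.resize(p2[205:270,270:370,::-1],(400,260),interpolation=2)
c=cv2.resize(p[0:110,130:370,::-1],(800,330),interpolation=2)
cv2.imwrite("pics/t8.png",np.vstack([np.hstack([a,b]),c]))
```

```text
[ 0.40443746 -0.33620304  0.19675402] [13.10255423 -4.42056188 -0.84791949] 0.4002569021299538
```

View pics/t8.png

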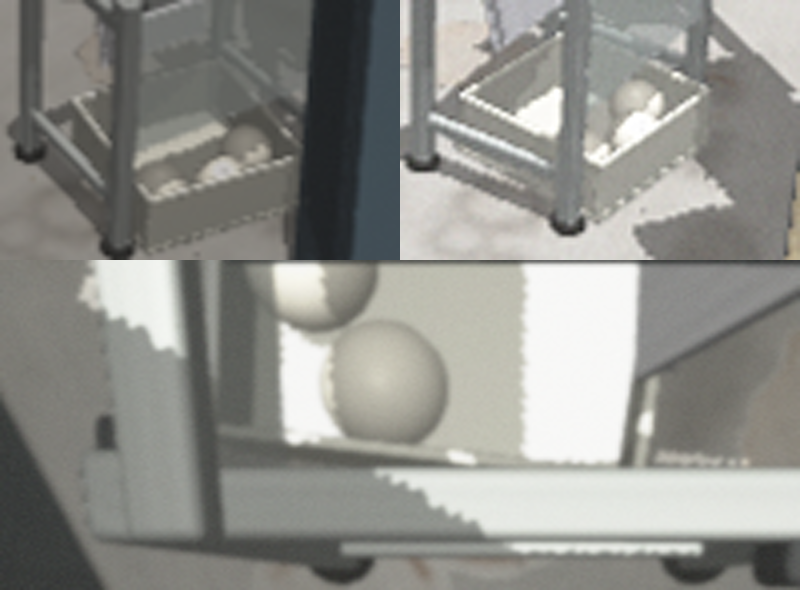

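All three balls are in the tub (scene crop at about (165,180), (220,170) and (245,145)), and the stop is felt at 13 N. Now I'll swing it back.

Call:
servo_tool(offset=[[1.2, -0.45, 0], [2.5, -0.95, 0.1], [3.9, -1.5, 0.2], [5.3, -2.05, 0.3], [6.7, -2.6, 0.4], [8.1, -3.1, 0.3], [9.3, -3.6, 0.1], [10.0, -3.85, 0]], delta_rot=[[0, 0, 0], [0, 0, 0], [0, 0, 0], [0, 0, 0], [0, 0, 0], [0, 0, 0], [0, 0, 0], [0, 0, 0]], grip=[0.6, 0.6, 0.6, 0.6, 0.6, 0.6, 0.6, 0.6])

```text
time_s: 7.72
position: [0.4996, -0.3727, 0.194]
ee_rot: [-3.141, 0.006, -0.373]
ft_force: [-5.5, 0.0, -1.0]
grip_width: 0.402
```

Call:
servo_tool(offset=[[0.4, -0.15, 0], [0.8, -0.3, 0], [1.1, -0.43, 0], [1.1, -0.43, 0]], delta_rot=[[0, 0, 0], [0, 0, 0], [0, 0, 0], [0, 0, 0]], grip=[0.6, 0.6, 0.6, 0.6])

```text
time_s: 8.22
position: [0.5106, -0.377, 0.1944]
ee_rot: [-3.141, 0.005, -0.373]
ft_force: [-6.0, 1.6, 0.2]
grip_width: 0.403
```

Run:
```python
from h import *
p,d=imaging.camera("wrist");cv2.imwrite("pics/w9.png",p[:,:,::-1]);s=monitor.state();print(s["position"],s["ft_force"],s["grip_width"])
```

```text
[ 0.51059586 -0.37697873  0.19450891] [-5.70017062  0.39734949  0.41494815] 0.40305281300893425
```

View pics/w9.png

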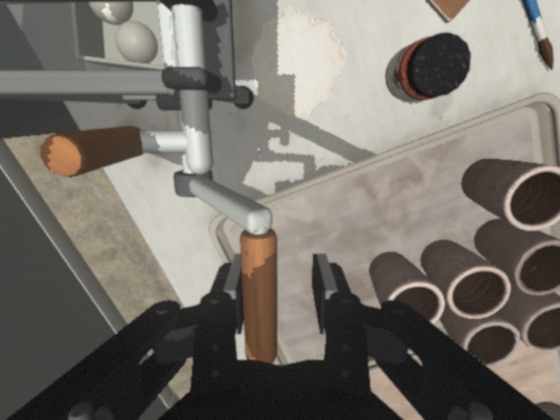

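Nearly shut, but no stop force yet. I'll push a little more until the force rises.

Call:
servo_tool(offset=[[0.2, -0.08, 0], [0.4, -0.16, 0], [0.6, -0.24, 0], [0.6, -0.24, 0]], delta_rot=[[0, 0, 0], [0, 0, 0], [0, 0, 0], [0, 0, 0]], grip=[0.6, 0.6, 0.6, 0.6])

```text
time_s: 8.78
position: [0.5149, -0.3786, 0.1942]
ee_rot: [-3.141, 0.008, -0.373]
ft_force: [-10.7, 2.6, -0.3]
grip_width: 0.398
```

Call:
servo_tool(offset=[[0.2, -0.08, 0], [0.4, -0.16, 0], [0.4, -0.16, 0]], delta_rot=[[0, 0, 0], [0, 0, 0], [0, 0, 0]], grip=[0.6, 0.6, 0.6])

```text
time_s: 9.15
position: [0.5151, -0.3785, 0.1931]
ee_rot: [-3.14, 0.017, -0.374]
ft_force: [-21.6, 6.7, 2.0]
grip_width: 0.397
```

The position is static while the force rises to 22 N, so the trap is at its shut stop. I'll back off to the middle of the jaw gap, rise, close the fingers and move above the gap between wall and knob.

Call:
servo_tool(offset=[[-0.8, 0.3, 0], [-1.6, 0.6, 0], [-1.6, 0.6, 5], [-1.6, 0.6, 10], [-1.7, 1, 12], [-2.5, 6, 12], [-3.7, 11, 12], [-3.7, 12.5, 12]], delta_rot=[[0, 0, 0], [0, 0, 0], [0, 0, 0], [0, 0, 0], [0, 0, 0], [0, 0, 0], [0, 0, 0], [0, 0, 0]], grip=[0.6, 0.6, 0.6, 0.6, 1, 1, 1, 1])

```text
time_s: 10.15
position: [0.4849, -0.2539, 0.3169]
ee_rot: [3.142, -0.002, -0.371]
ft_force: [-0.3, -0.7, 0.2]
grip_width: -0.004
```

Run:
```python
from h import *
i=imaging.camera_info("wrist")
p,d=imaging.camera("wrist");cv2.imwrite("pics/w10.png",p[:,:,::-1]);s=monitor.state();P=s["position"];print(P,s["ft_force"],s["grip_width"])
w=pts("wrist",d)
for c in (262,272,280,288,298): print(c,[(r,w[r,c].round(3).tolist()) for r in (236,240,244,248,252,260,275)])
p,d=imaging.camera("side");cv2.imwrite("pics/s10.png",cv2.resize(p[60:210,250:390,::-1],(560,600),interpolation=2))
w=pts("side",d)
R=np.array([[.932,-.362],[.362,.932]]) 
h=(w[...,:2]-[.4775,-.1656])@R.T  # rows dot
m=(np.hypot(w[...,0]-P[0],w[...,1]-P[1])<.05)&(w[...,2]>.285)&(w[...,2]<.45)
z=w[m];o=np.argsort(z[:,2])[:8];print(z[o].round(3).tolist())
```

```text
[ 0.48536068 -0.25334188  0.31693602] [-0.10733698  1.94345052 -1.06583103] 8.418832290029469e-05
262 [(236, [0.407, -0.367, 0.001]), (240, [0.404, -0.374, 0.002]), (244, [0.401, -0.382, 0.0]), (248, [0.398, -0.389, 0.001]), (252, [0.395, -0.397, 0.001]), (260, [0.389, -0.411, 0.002]), (275, [0.48, -0.244, 0.366])]
272 [(236, [0.424, -0.374, -0.001]), (240, [0.421, -0.38, 0.002]), (244, [0.418, -0.388, 0.001]), (248, [0.415, -0.396, -0.0]), (252, [0.417, -0.392, 0.025]), (260, [0.486, -0.242, 0.358]), (275, [0.486, -0.241, 0.373])]
280 [(236, [0.475, -0.282, 0.235]), (240, [0.475, -0.281, 0.245]), (244, [0.474, -0.282, 0.252]), (248, [0.474, -0.282, 0.26]), (252, [0.474, -0.282, 0.268]), (260, [0.489, -0.243, 0.358]), (275, [0.489, -0.242, 0.373])]
288 [(236, [0.481, -0.286, 0.231]), (240, [0.48, -0.287, 0.238]), (244, [0.48, -0.287, 0.247]), (248, [0.48, -0.287, 0.256]), (252, [0.48, -0.286, 0.265]), (260, [0.493, -0.244, 0.36]), (275, [0.493, -0.244, 0.373])]
298 [(236, [0.49, -0.289, 0.233]), (240, [0.489, -0.291, 0.236]), (244, [0.487, -0.296, 0.235]), (248, [0.482, -0.318, 0.198]), (252, [0.481, -0.32, 0.202]), (260, [0.451, -0.434, 0.004]), (275, [0.496, -0.249, 0.367])]
[[0.487, -0.245, 0.348], [0.484, -0.244, 0.349], [0.479, -0.25, 0.35], [0.495, -0.246, 0.35], [0.492, -0.245, 0.351], [0.489, -0.245, 0.351], [0.481, -0.245, 0.352], [0.477, -0.253, 0.352]]
```

View pics/w10.png

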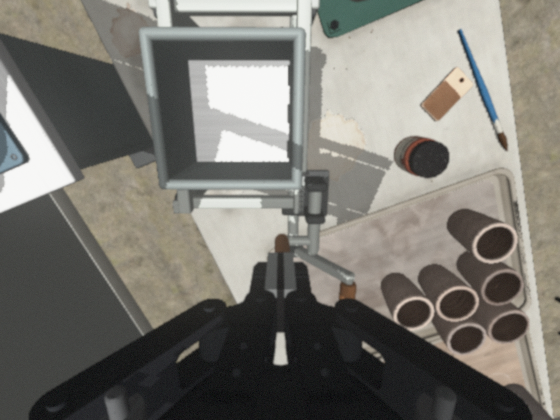

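View pics/s10.png

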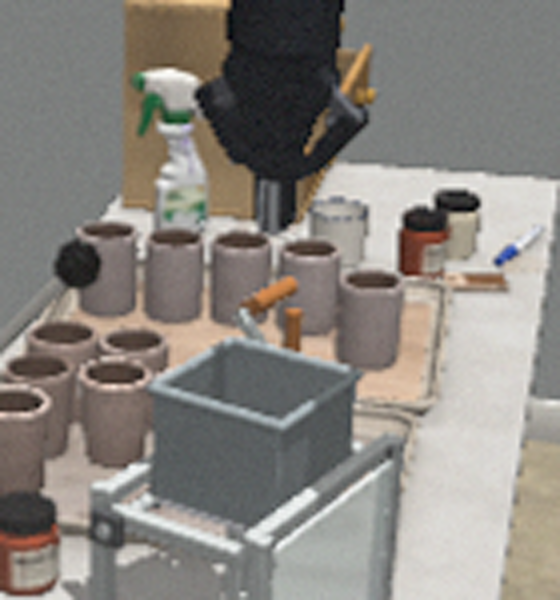

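Run:
```python
from h import *
p,d=imaging.camera("wrist");w=pts("wrist",d)
print("floor",w[90,245],w[145,250],w[110,210],"knob top",w[240,282],"bar",w[290,348])
```

```text
floor [ 0.49121687 -0.15181689  0.18870365] [ 0.47530472 -0.20071625  0.18761636] [ 0.45260253 -0.15601576  0.18876265] knob top [ 0.4767288  -0.28457854  0.24611186] bar [ 0.51657203 -0.34874102  0.25676768]
```

Call:
servo_tool(offset=[[0, 0, -3], [0, 0, -6], [0, 0, -8], [0, 0, -9.5], [0, 0, -9.5]], delta_rot=[[0, 0, 0], [0, 0, 0], [0, 0, 0], [0, 0, 0], [0, 0, 0]], grip=[1, 1, 1, 1, 1])

```text
time_s: 10.92
position: [0.4846, -0.257, 0.2193]
ee_rot: [-3.141, 0.002, -0.374]
ft_force: [0.6, 1.0, 0.1]
grip_width: 0.003
```

Run:
```python
from h import *
p,d=imaging.camera("wrist");cv2.imwrite("pics/w11.png",p[:,:,::-1]);s=monitor.state();P=s["position"];print(P,s["ft_force"],s["grip_width"])
```

```text
[ 0.48510512 -0.2571005   0.22039729] [-0.45049807 -1.15193795  0.95925838] 0.002186464455708871
```

View pics/w11.png

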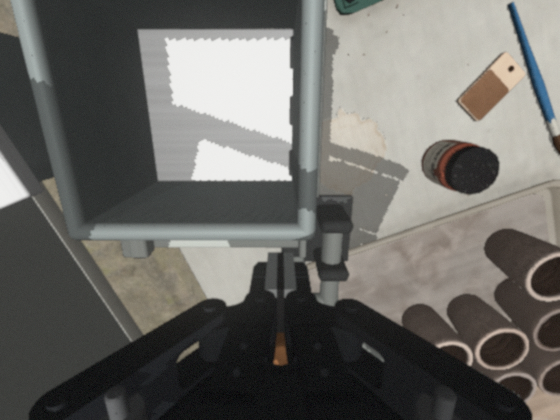

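The hopper floor depth is z = 0.188 m, so the trap is shut and empty. The fingers are in the gap with the knob behind them at (280,348). I'll push the bolt out.

Call:
servo_tool(offset=[[-0.25, -0.65, 0], [-0.5, -1.3, 0], [-0.75, -1.95, 0], [-1.0, -2.6, 0], [-1.25, -3.25, 0], [-1.5, -3.9, 0], [-1.75, -4.55, 0], [-1.75, -4.55, 0]], delta_rot=[[0, 0, 0], [0, 0, 0], [0, 0, 0], [0, 0, 0], [0, 0, 0], [0, 0, 0], [0, 0, 0], [0, 0, 0]], grip=[1, 1, 1, 1, 1, 1, 1, 1])

```text
time_s: 11.98
position: [0.467, -0.3027, 0.2204]
ee_rot: [3.141, 0.001, -0.374]
ft_force: [-0.4, -0.8, -0.4]
grip_width: -0.005
```

Call:
servo_tool(offset=[[-0.15, -0.37, 0], [-0.25, -0.65, 0], [-0.25, -0.65, 0]], delta_rot=[[0, 0, 0], [0, 0, 0], [0, 0, 0]], grip=[1, 1, 1])

```text
time_s: 12.35
position: [0.4647, -0.3085, 0.2204]
ee_rot: [3.141, 0.001, -0.373]
ft_force: [-0.3, 0.9, -0.7]
grip_width: 0.001
```

Run:
```python
from h import *
p,d=imaging.camera("wrist");cv2.imwrite("pics/w12.png",p[:,:,::-1]);s=monitor.state();P=s["position"];print(P,s["ft_force"],s["tau"])
p,d=imaging.camera("side");cv2.imwrite("pics/s12.png",cv2.resize(p[60:210,250:390,::-1],(560,600),interpolation=2))
```

```text
[ 0.46474509 -0.30851541  0.22044221] [ 0.16432109  0.95221882 -0.43251835] [-3.01546007e-01 -4.53844607e+01 -2.99271333e+01 -1.17816967e-01
 -1.50104687e-01 -1.35434966e-02]
```

View pics/s12.png

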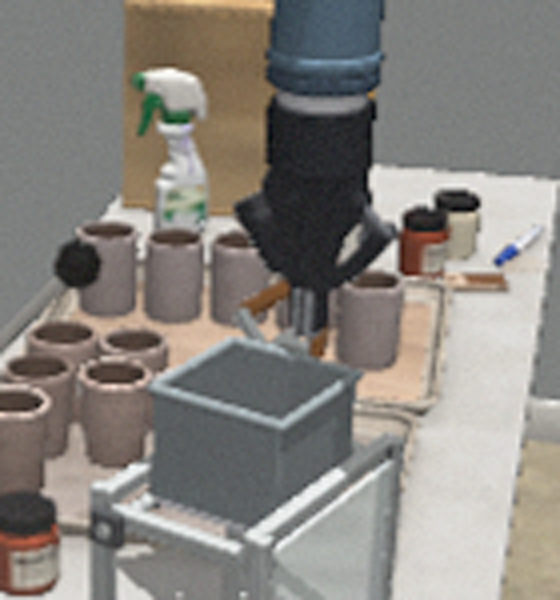

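View pics/w12.png

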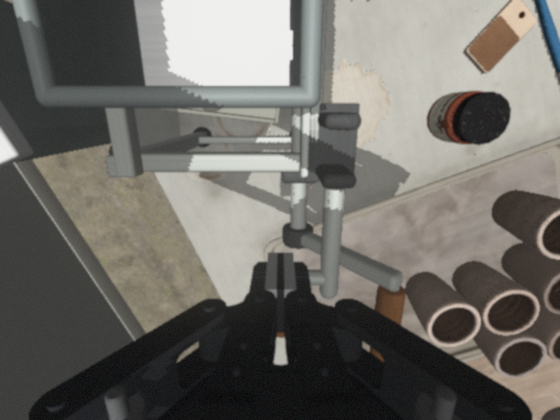

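The knob is moving ahead of the fingers and the rod now reaches past the lever arm, with its end at (330,288). I'll continue to the stop.

Call:
servo_tool(offset=[[-0.1, -0.28, 0], [-0.2, -0.56, 0], [-0.25, -0.7, 0], [-0.25, -0.7, 0]], delta_rot=[[0, 0, 0], [0, 0, 0], [0, 0, 0], [0, 0, 0]], grip=[1, 1, 1, 1])

```text
time_s: 12.95
position: [0.4643, -0.3097, 0.2206]
ee_rot: [-3.132, 0.001, -0.371]
ft_force: [5.5, 17.9, 3.4]
grip_width: -0.001
```

The stop is felt (18 N) at hopper y ≈ −139 mm, which matches fully out. I'll back off, rise and check.

Call:
servo_tool(offset=[[0.3, 0.9, 0], [0.7, 1.9, 0], [0.7, 1.9, 5], [0.7, 1.9, 10], [-4, -2, 13], [-8, -6, 15], [-12, -10, 15], [-12, -10, 15]], delta_rot=[[0, 0, 0], [0, 0, 0], [0, 0, 0], [0, 0, 0], [0, 0, 0], [0, 0, 0], [0, 0, 0], [0, 0, 0]], grip=[1, 1, 1, 1, 1, 1, 1, 1])

```text
time_s: 13.95
position: [0.3394, -0.4186, 0.3705]
ee_rot: [3.14, 0.001, -0.38]
ft_force: [0.7, 0.4, 0.4]
grip_width: 0.001
```

Run:
```python
from h import *
O=np.array([.4775,-.1656])
p,d=imaging.camera("wrist");cv2.imwrite("pics/w13.png",p[:,:,::-1]);s=monitor.state();print(s["position"],s["ft_force"],s["time_s"])
for n in ("scene","side"):
    p,d=imaging.camera(n);w=pts(n,d);hsv=cv2.cvtColor(p,cv2.COLOR_RGB2HSV)
    m=(hsv[...,0]<18)&(hsv[...,1]>140)&(w[...,2]>.2)&(w[...,2]<.3)&(np.hypot(w[...,0]-.48,w[...,1]+.33)<.12)
    k,l,st,ce=cv2.connectedComponentsWithStats(m.astype(np.uint8),connectivity=4)
    for j in range(1,k):
        if st[j,4]>4:
            q=np.nanmedian(w[l==j],0);e=q[:2]-O;print(n,st[j],q.round(3),"hopper",(e@[.932,-.362]).round(3),(e@[.362,.932]).round(3))
    cv2.imwrite(f"pics/{n}13.png",p[:,:,::-1])
a=cv2.imread("pics/scene13.png")[130:290,240:370];b=cv2.imread("pics/side13.png")[120:270,250:380]
cv2.imwrite("pics/z13.png",np.hstack([cv2.resize(a,(400,492),interpolation=2),cv2.resize(b,(400,492),interpolation=2)]))
```

```text
[ 0.34094789 -0.41690434  0.37042867] [ 0.51009821  0.31428079 -0.47204037] 14.0
scene [340 153  16   6  38] [ 0.499 -0.373  0.255] hopper 0.095 -0.185
scene [352 157   3   3   6] [ 0.456 -0.324  0.277] hopper 0.038 -0.155
side [312 130  12   8  45] [ 0.503 -0.372  0.254] hopper 0.098 -0.183
side [328 134   4  15  42] [ 0.457 -0.32   0.253] hopper 0.037 -0.151
```

View pics/z13.png

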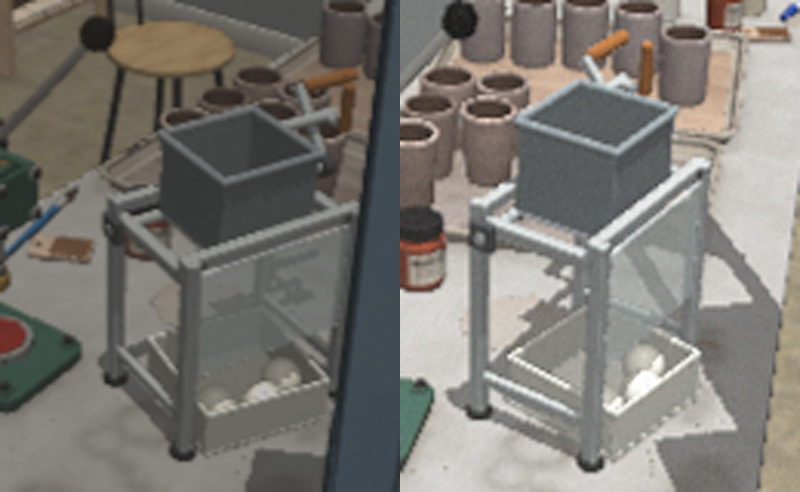

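View pics/w13.png

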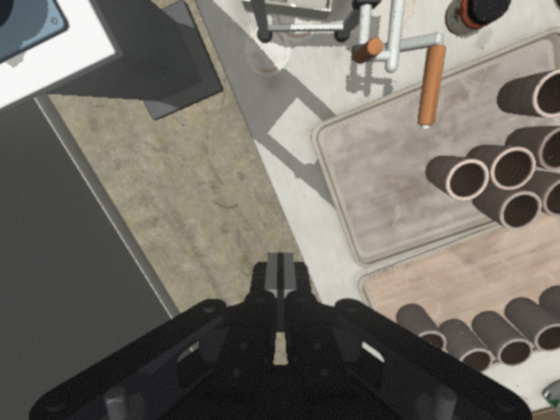

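View pics/side13.png

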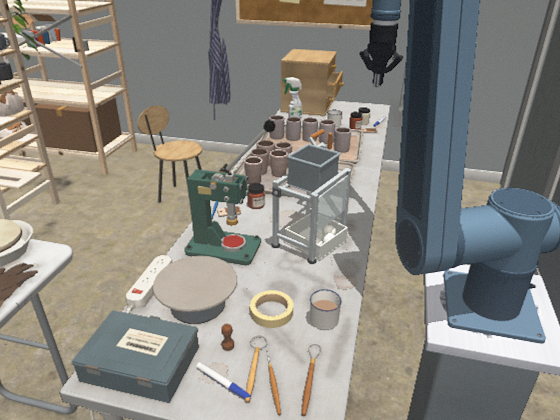

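The bar is back at its starting pixels (scene (340,153), side (312,130)). The knob is at hopper y ≈ −0.153, so the bolt is fully out. The three balls are in the tub, the tub has not moved, and the jar, tape and cup are undisturbed. I'll hand in.

```bash
python3 -c "
from rig import robot
print(robot.close_job())"
```

```text
the job is handed in; nothing more can be done
None
```

I swung the lever fully open, saw all three balls drop into the tub, and swung it back until the trap was shut. I then pushed the bolt out to its stop, backed the arm clear and handed in the job at about 14 s; no verdict is reported.

**Final checks:**
- **Trap:** The lever bar was back within 2 mm of where the cameras first saw it, and the push onto the shut stop reached 22 N. The hopper floor, measured just after closing, was at z 0.188 m and empty.
- **Bolt:** The knob ended at hopper y ≈ −0.151 to −0.155 m, against −0.155 m for fully out. The stop was felt at 18 N.
- **Tub and bystanders:** Three balls were visible in the tub. By eye, the tub, jar, tape and cup looked where they had been; I did not measure them.

**What disagreed:** The real fingertips were about 45 mm higher than the reported tool position implied. My first swing therefore passed over the bar without touching it. I measured the tips with the wrist and side cameras, went lower and repeated the swing.

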